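Bolt the sample transit case shut

ROBOT

A 6-joint arm with a two-finger parallel gripper is mounted at the origin on the work surface. World frame = base frame: x ahead of the robot, y to its left, z up, the work surface at z = 0. Lengths are in m, angles in rad, forces in N, time in s.
With the tool pointing down it reaches from about 0.275 to 0.875 m from the base axis. Payload 12.5 kg.
Tool frame: the origin (TCP) lies between the finger pads; the fingertips stand 11 mm ahead of it and the grasp point (between the pads) lies 8 mm behind it; y points along the fingers, z is the direction in which the jaws open and shut, and the axes are right-handed (so a half turn about y gives the same grasp; the last joint's range is limited). The gripper opens to 85 mm and grips with 20 to 120 N. Pads are 22 mm wide; open, the fingers measure 114 mm over their backs; the gripper's body (76 mm by 85 mm) begins 54 mm behind the grasp point. The pads swing forward as they close: fully open they stand 13 mm farther back than shut.
Start: joints at [-1.374, 0.351, 1.652, -0, 1.139, -0.085], TCP at [0.153, -0.528, 0.242] pointing down, gripper open.
Joint ranges: [-2.75, 2.75], [-0.79, 2.1], [0.01, 2.65], [-1.57, 4.71], [0.07, 3.14], [-2.87, 2.87]. Speed limits (rad/s): [2.22, 2.22, 2.79, 3.14, 3.14, 3.14].

INTERFACE

Orientations are given as a rotation vector (axis times angle).
In Python, from workcell import * gives the robot as it stands.
- The arm moves only by the tool send_rows, never from a script. Its argument "targets" is a list that holds one entry, the list of rows, each a list of 5 numbers: the finger opening in m, from 0 to 0.0854, then the shift along the world's x, y, z in m, then the turn about the world's z in degrees. A call has 1 to 20 rows; each row shifts and turns the commanded pose from where the row before left it; what a row does not reach is not made up. A row lasts 1/10 s, in which the tool goes at most 50 mm and 8.59 degrees, less where a joint would pass 70% of its speed; a pose out of reach is approached as far as the arm can. A call is refused whole if a number of a shift passes 0.05 or a number of a turn 8.59, either way. A call with a gripper value outside its range is refused whole. The fingers move at their own pace and stop on an object; "grip_force" is the grip in N (left out, the last holds). Time passes only in rows, so rows that do not move let the fingers close. It gives the time, the measured TCP pose, the force and the opening at its end, in the units of the state.
- observe(): the state, without advancing time (a new reading comes with each control period).
- get_image(name): name is "scene" or "top" or "wrist"; returns a dict with "img" (480x640x3 uint8, blue, green, red), "mtx" (3x3 intrinsics, pixels), "rvec" (rotation vector, rad) and "tvec" (3), from world to camera coordinates, as OpenCV has them; the wrist camera has in their place "mount" (4x4, takes a point from camera to tool coordinates, whose origin is the TCP and whose axes are the tool frame's). Camera axes: x right, y down, z forward; pixel columns grow to the right and rows downward; lengths in m; the calibration is good to about 2 mm. A picture is of the moment at which its call begins: read the wrist's pose just before it. There is no depth.
- sign_off(): hands the job in, once; it reports no verdict.
The state is a dict: "time_s": time; "qpos": joint angles; "dq": joint speeds; "joint_torque": joint torques, N m; "ee_pos": TCP position; "ee_rot": TCP orientation; "force": force on the tool from outside, world axes, zero at the start; "moment": the same for the moment, N m; "width": opening from 0.0 (shut) to 1.0 (fully open).
Only numpy, scipy, OpenCV 4.12 (cv2) and the standard library are available. Lean on these libraries where they do the work, as an engineer would, in place of code of your own. Each camera call takes 0.05 s, during which the arm holds its last target.

TASK

Lock the lid of the sample transit case with its loose flat steel bolt. Lay the bolt in the two open saddles on the lid, knob up and rounded nose towards the keeper, and let go of it there; then slide it along the track, through the strap and into the keeper until it is fully home against the stop, and let go. Leave the flat round dish where it is.

Things in the scene. Friction and masses are not known exactly. Their poses are not given: they have to be found in the camera images.
- bolt: Loose flat steel slide bolt, 0.18-0.28 kg, lying knob up: bar 160 long (x) x 20 (y) x 10 mm thick. Origin: centre of the bar's underside (bar spans x -80 to +80). +x end is the nose, rounded in plan, radius 10. Upright round knob, 18 mm diameter, on the bar at x = -65, z = 10 to 50. Balance point about 5 mm from the origin, towards the knob. Held by the knob alone it droops: carry it by mid-bar.
- bolt_nose (a point): Tip of the bolt's nose, mid-thickness: bolt frame (80, 0, 5) mm.
- bolt_knob (a point): On the axis of the bolt's knob, 24 mm above the bar's top: bolt frame (-65, 0, 34) mm. When the bolt is in the track the knob's top is 122 mm above the bench; fingertips kept more than 92 mm above the bench pass over the saddles.
- case: Flat grey transit case with darker grey lid, fixed to the bench, 320 (x) x 170 mm (y), lid top at z = 60. Origin: centre of its underside, z up; the bolt slides along +x, at y = 0, to lock. In order along x: rear saddle, front saddle, strap, keeper. Only friction (under 3 N) resists the slide. Fully home, the bolt's origin is at x = 55 mm and its knob axis at x = -10 mm.
- saddle_rear (a point): Centre of the rear open-topped saddle, at the height of the bar's underside: case frame (-110, 0, 72) mm. The saddle is 30 mm long along x, 24 mm wide inside, its lips flaring to 38 mm at z = 90 mm.
- saddle_front (a point): The same for the front saddle: case frame (-12.5, 0, 72) mm, 25 mm long, same section. Between the saddles lie 70 mm of free bar, with 12 mm of air under it for fingertips. Laid in both saddles short of the strap, the bolt's origin is best at case x = -67 mm (-88 to -57), y = 0, z = 72.
- strap (a point): Centre of the closed strap (tunnel) the bolt slides through: case frame (45, 0, 77) mm. 20 mm long, opening 25 mm wide, floor z = 70.5, roof z = 88, outer top z = 93 mm, with short guides flaring from its entry back to x = 23 mm.
- keeper_mouth (a point): Centre of the keeper's entrance: case frame (105, 0, 77) mm. The keeper is a dark bridge at x = 105 to 121 mm, 28 mm wide inside, floor z = 69.5, roof z = 89, outer top z = 95 mm, then open above up to the stop.
- keeper_stop (a point): Centre of the keeper's solid stop face, which the nose meets when fully home: case frame (135, 0, 77) mm.
- dish: Bystander: loose flat round closed dish, white, 90 mm diameter, 16 mm high. Origin at the centre of its underside.
There are look-alikes about, which are no part of the job. Of the things like the bolt, leave any that is purple or yellow; of the rest the smaller one is meant.

How it is judged:
On the way:
1. the bolt lies in both saddles, knob up and nose towards the keeper but not yet in it, and the fingers have let go of it (y of bolt_nose in the frame of case between -0.009 and 0.009 m and y of bolt in the frame of case between -0.009 and 0.009 m and z of bolt in the frame of case between 0.066 and 0.078 m and angle between bolt's own z axis and vertical below 0.12 rad and angle between the x axis of bolt and the x axis of case, either way round below 0.12 rad and x of bolt_nose in the frame of case between -0.015 and 0.095 m and x of bolt in the frame of case below 0.02 m and contact force between the fingers and bolt below 0.1 N and linear speed of bolt below 0.02 m/s), for 0.2 s.
At the end, for the whole second after the job is handed in: The bolt lies level in its track, knob up, within 9 mm of the track line and 7 degrees of its direction, its nose in the keeper within 8 mm of the stop face, at rest and let go (y of bolt_nose in the frame of case between -0.009 and 0.009 m and y of bolt in the frame of case between -0.009 and 0.009 m and z of bolt in the frame of case between 0.066 and 0.078 m and angle between bolt's own z axis and vertical below 0.12 rad and angle between the x axis of bolt and the x axis of case, either way round below 0.12 rad and x of bolt_nose in the frame of case between 0.127 and 0.139 m and contact force between the fingers and bolt below 0.1 N and linear speed of bolt below 0.02 m/s); the robot touches nothing.
It fails at once if the dish is pushed more than 30 mm from its place (distance of dish from where it was at the start of the episode above 0.03 m).
It also fails if it takes over 54 s, if anything falls off the work surface, if the arm or the gripper's body presses on something with over 40 N, if the wrist force passes 120 N, or if a joint passes its speed limit or range.

## Working session

There is one attempt and no reset: what is moved stays moved. The work goes in short steps, Python scripts to look and compute and a tool call to move; the robot and the scene stay as the last step left them, time stands still between calls to the robot, and variables do not carry over. Pictures are saved under pics/ and viewed, and the job is handed in when it is done.

Besides the shell and the picture viewer there is one more tool, called after "Request:" as name(argument=value, ...), one argument or row to a line, values as JSON. send_rows: Moves the arm, as the interface text tells. Its arguments: {"type":"object","properties":{"targets":{"type":"array"},"grip_force":{"type":"number"}},"required":["targets"]}

```bash
mkdir -p pics
python3 - <<'E'
from workcell import *
import cv2
print(observe())
for n in ("scene","top"):
    d=get_image(n); cv2.imwrite(f"pics/{n}0.png",d["img"]); print(n,d["mtx"],d["rvec"],d["tvec"])
E
```

```text
{'time_s': 0.0, 'qpos': array([-1.37362323e+00,  3.51278822e-01,  1.65243752e+00,  3.74548587e-06,
        1.13907765e+00, -8.45911148e-02]), 'dq': array([ 0.00198721, -0.0014218 ,  0.00162592, -0.00338769, -0.00166436,
       -0.00139422]), 'joint_torque': array([-4.03421680e-06, -5.06103945e+01, -2.91406453e+01, -5.64499283e-05,
        4.49405648e-03,  6.95120718e-06]), 'ee_pos': array([ 0.15289523, -0.52798862,  0.24172998]), 'ee_rot': array([-0.29369814,  2.07169073, -2.06918213]), 'force': array([ 0.1204598 , -0.42427008,  1.94525122]), 'moment': array([-0.01058557,  0.00697341, -0.01262529]), 'width': 0.992608161239056}
scene [[618.23994367   0.         320.99733946]
 [  0.         618.23994367 234.31753988]
 [  0.           0.           1.        ]] [ 1.51236895  2.08058036 -0.85842925] [ 0.20280099 -0.27172171  1.61103303]
top [[529.39279057   0.         324.15633226]
 [  0.         529.39279057 239.388757  ]
 [  0.           0.           1.        ]] [ 2.18015636 -2.16014232  0.12444388] [-0.08784732  0.5071125   1.06339875]
```

View pics/scene0.png

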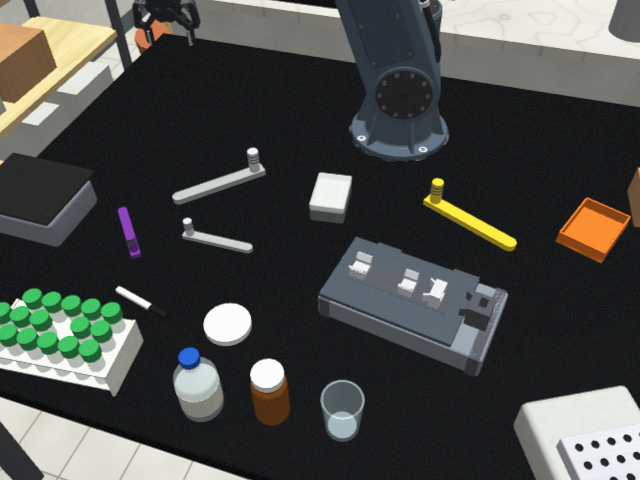

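View pics/top0.png

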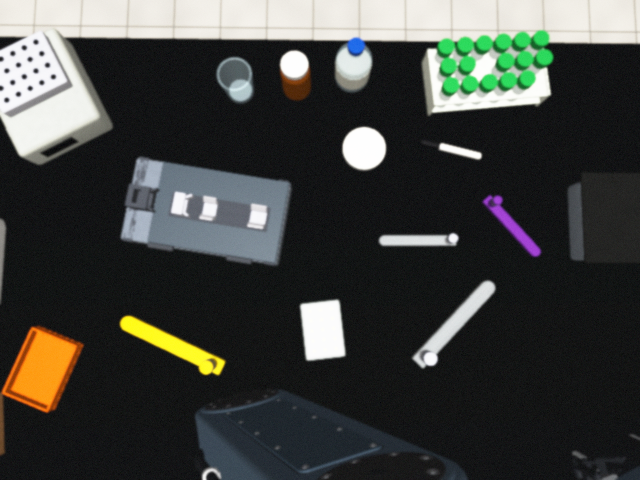

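The smaller grey bolt lies at top-view (380–458, 240), with its nose at the left. The case is at about (207, 210), with its keeper at the left. The dish is at (364, 148).

```bash
cat > h.py <<'E'
import numpy as np, cv2
from workcell import *
def ray(d,uv,z):
    R=cv2.Rodrigues(np.array(d["rvec"]))[0]; t=np.array(d["tvec"]).ravel()
    uv=np.atleast_2d(np.array(uv,float)); p=np.c_[uv,np.ones(len(uv))]@np.linalg.inv(d["mtx"]).T
    w=p@R; c=-R.T@t
    return c+w*((z-c[2])/w[:,2])[:,None]
def proj(d,P):
    return cv2.projectPoints(np.atleast_2d(np.array(P,float)),np.array(d["rvec"]),np.array(d["tvec"]),d["mtx"],None)[0].reshape(-1,2)
E
python3 - <<'E'
from h import *
d=get_image("top"); im=d["img"]; hsv=cv2.cvtColor(im,cv2.COLOR_BGR2HSV)
cv2.imwrite("pics/case_zoom.png",cv2.resize(im[145:280,110:305],None,fx=4,fy=4,interpolation=cv2.INTER_CUBIC))
cv2.imwrite("pics/bolt_zoom.png",cv2.resize(im[210:270,365:475],None,fx=6,fy=6,interpolation=cv2.INTER_CUBIC))
m=(hsv[...,2]>90).astype(np.uint8)
c,_=cv2.findContours(m[210:270,365:475],cv2.RETR_EXTERNAL,cv2.CHAIN_APPROX_NONE,offset=(365,210))
c=max(c,key=cv2.contourArea); P=ray(d,c[:,0],0.010)
print(cv2.minAreaRect(c)); r=cv2.minAreaRect((P[:,:2]*1000).astype(np.float32)); print(r,cv2.boxPoints(r))
m=(hsv[...,2]>50).astype(np.uint8)
c,_=cv2.findContours(m[150:275,115:300],cv2.RETR_EXTERNAL,cv2.CHAIN_APPROX_NONE,offset=(115,150))
c=max(c,key=cv2.contourArea); P=ray(d,c[:,0],0.060)
r=cv2.minAreaRect((P[:,:2]*1000).astype(np.float32)); print(r,cv2.boxPoints(r), proj(d,np.c_[cv2.boxPoints(r)/1000,[.06]*4]))
E
```

```text
((418.5, 239.0), (12.0, 79.0), 90.0)
((512.5280151367188, -281.2273864746094), (25.324880599975586, 166.16705322265625), 0.5495350360870361) [[ 499.0693  -198.26912]
 [ 500.66302 -364.42856]
 [ 525.9867  -364.18567]
 [ 524.393   -198.02621]]
((559.0731811523438, 156.48370361328125), (326.2134094238281, 179.96392822265625), 81.05081939697266) [[444.81396    9.360001]
 [622.58716  -18.634903]
 [673.3324   303.60742 ]
 [495.5592   331.6023  ]] [[277.41446424 268.78639299]
 [292.86965154 180.96403775]
 [134.25106839 154.71781022]
 [115.95817635 241.80794522]]
```

View pics/case_zoom.png

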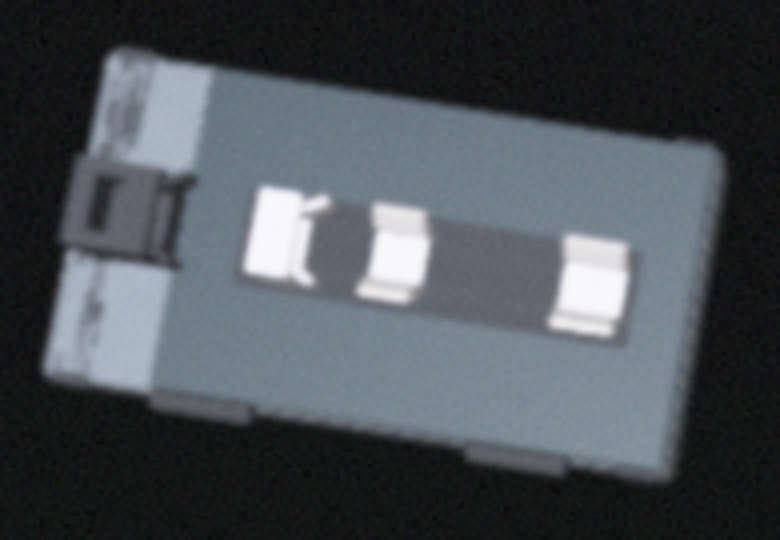

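View pics/bolt_zoom.png

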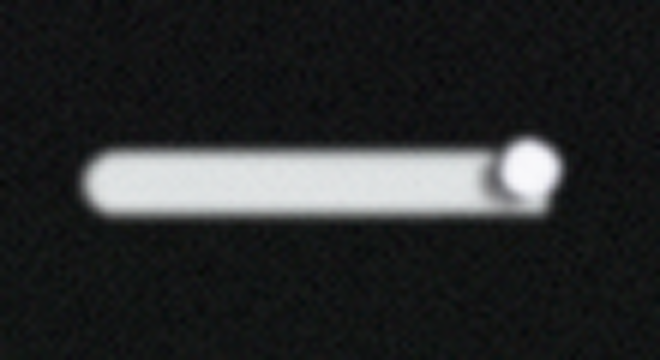

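Run:
```python
from h import *
d=get_image("top")
Z=lambda p,o,f: (np.array(p,float)+.5)/f-.5+np.array(o)
o=(110,145)
rear=ray(d,Z([(563,234),(630,240),(548,328),(615,335)],o,4),.09); fr=ray(d,Z([(375,203),(430,209),(358,295),(412,303)],o,4),.09)
st=ray(d,Z([(258,186),(306,192),(243,274),(292,281)],o,4),.093)
for n,a in zip("rfs",(rear,fr,st)): print(n,(a*1000).round(1).tolist(),(a.mean(0)*1000).round(1))
r,f,s=rear.mean(0),fr.mean(0),st.mean(0)
for a,b in((r,f),(r,s)): print(np.linalg.norm((b-a)[:2]),np.degrees(np.arctan2(*(b-a)[1::-1])))
ob=(365,210)
P=ray(d,Z([(82,182.5),(550,182.5),(300,149),(300,216)],ob,6),.01); print((P*1000).round(1))
k=ray(d,Z([(530,169)],ob,6),.05); print(k)
# bolt edge fit
g=d["img"].max(2); E=[]
for u in range(384,440):
    col=g[225:256,u].astype(float); w=np.clip(col-60,0,None); E.append((u,225+(w*np.arange(31)).sum()/w.sum()))
W=ray(d,E,.01); p=np.polyfit(W[:,1],W[:,0],1); print("bolt line x=",p, np.degrees(np.arctan(p[0])))
print("dish",ray(d,[(364,148)],.016))
w=get_image("wrist"); print(w["mount"],w["mtx"]); cv2.imwrite("pics/w0.png",w["img"])
```

```text
r [[571.1, 62.1, 90.0], [568.4, 29.3, 90.0], [524.7, 68.3, 90.0], [521.6, 35.7, 90.0]] [546.4  48.8  90. ]
f [[585.5, 154.2, 90.0], [582.8, 127.3, 90.0], [540.0, 161.0, 90.0], [536.3, 134.6, 90.0]] [561.1 144.3  90. ]
s [[592.7, 210.8, 93.0], [590.0, 187.3, 93.0], [549.3, 216.4, 93.0], [546.1, 192.5, 93.0]] [569.5 201.7  93. ]
0.09658780311301418 81.25316064418769
0.1546431386701244 81.41890808326153
[[ 509.6 -196.6   10. ]
 [ 511.2 -360.4   10. ]
 [ 522.1 -273.    10. ]
 [ 498.6 -272.8   10. ]]
[[ 0.51133441 -0.34338865  0.05      ]]
bolt line x= [-0.00943621  0.50774141] -0.5406391361930091
dish [[ 0.70506407 -0.16612243  0.016     ]]
[[ 1.02936687e-04  9.45041367e-01  3.26950768e-01 -8.38613965e-02]
 [ 4.21195376e-04 -3.26950782e-01  9.45041274e-01 -1.31920955e-01]
 [ 9.99999906e-01  4.04307341e-05 -4.31702284e-04  9.38334252e-04]
 [ 0.00000000e+00  0.00000000e+00  0.00000000e+00  1.00000000e+00]] [[346.2705823    0.         323.16892906]
 [  0.         346.2705823  237.12334197]
 [  0.           0.           1.        ]]
```

View pics/w0.png

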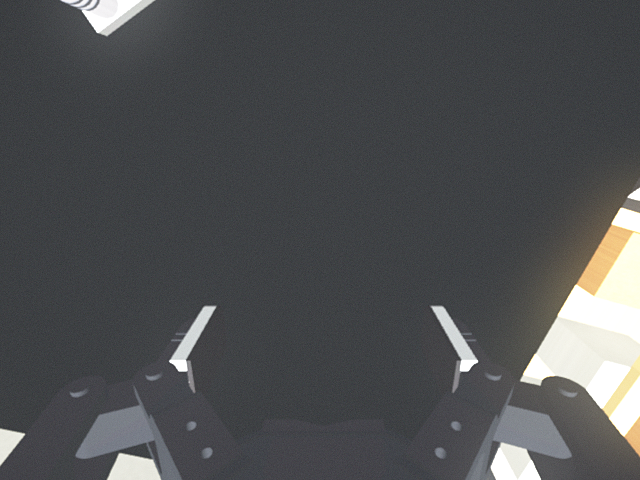

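Run:
```python
from h import *
o=observe();R=cv2.Rodrigues(o["ee_rot"])[0];print(R.round(3),o["time_s"])
print(np.degrees(np.arctan2(R[1,2],R[0,2])))
```

```text
[[-0.961 -0.     0.278]
 [-0.278  0.001 -0.961]
 [-0.    -1.    -0.001]] 0.25
-73.85182024954618
```

Request:
send_rows(
  targets=[
    [[0.06,0.0238,0.0165,-0.004,4.95],[0.06,0.0238,0.0165,-0.004,4.95],[0.06,0.0238,0.0165,-0.004,4.95],[0.06,0.0238,0.0165,-0.004,4.95],[0.06,0.0238,0.0165,-0.004,4.95],[0.06,0.0238,0.0165,-0.004,4.95],[0.06,0.0238,0.0165,-0.004,4.95],[0.06,0.0238,0.0165,-0.004,4.95],[0.06,0.0238,0.0165,-0.004,4.95],[0.06,0.0238,0.0165,-0.004,4.95],[0.06,0.0238,0.0165,-0.004,4.95],[0.06,0.0238,0.0165,-0.004,4.95],[0.06,0.0238,0.0165,-0.004,4.95],[0.06,0.0238,0.0165,-0.004,4.95],[0.06,0.0238,0.0165,-0.004,4.95],[0.06,0,0,0,0],[0.06,0,0,0,0],[0.06,0,0,0,0]],
  ],
)

```text
time_s: 2.05
ee_pos: [0.5094, -0.2813, 0.1824]
ee_rot: [-1.212, 1.205, -1.205]
force: [0.5, 0.8, -0.5]
width: 0.705
```

```bash
cat >> h.py <<'E'
def wcam():
    o=observe(); R=cv2.Rodrigues(o["ee_rot"])[0]; w=get_image("wrist")
    T=np.eye(4);T[:3,:3]=R;T[:3,3]=o["ee_pos"]
    C=np.linalg.inv(T@np.array(w["mount"]))
    w["rvec"]=cv2.Rodrigues(C[:3,:3])[0]; w["tvec"]=C[:3,3].reshape(3,1); return o,w
def yaw(o):
    R=cv2.Rodrigues(o["ee_rot"])[0]; return np.degrees(np.arctan2(R[1,2],R[0,2]))
E
python3 - <<'E'
from h import *
o,w=wcam(); print(o["ee_pos"],yaw(o),o["width"],o["qpos"],o["time_s"])
cv2.imwrite("pics/w1.png",w["img"])
print(proj(w,[(0.5098,-.1985,.005),(.5104,-.2785,.01),(.5112,-.3585,.005)]))
E
```

```text
[ 0.50936044 -0.2812757   0.18236172] 0.3043255988359633 0.7050277808626225 [-5.84466615e-01  4.74254770e-01  1.62519226e+00 -1.99731151e-04
  1.04230455e+00 -5.89677381e-01] 2.05
[[324.55872655 118.1533863 ]
 [324.66794298 211.47008478]
 [324.91685876 288.04230242]]
```

View pics/w1.png

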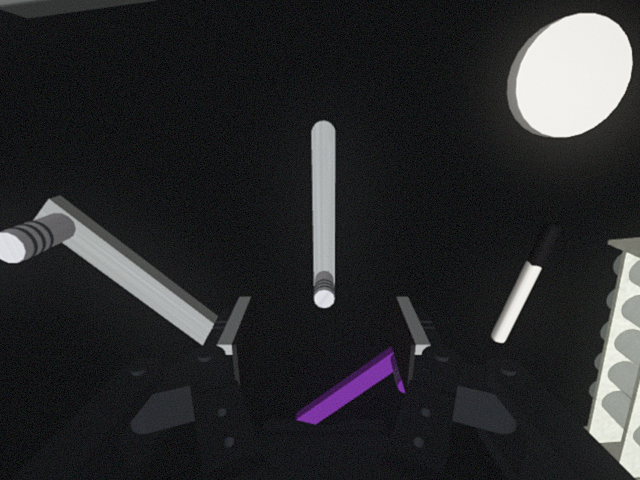

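Request:
send_rows(
  targets=[
    [[0.06,0.0005,0,-0.03,0.1],[0.06,0.0005,0,-0.03,0.1],[0.06,0,0,-0.03,0],[0.06,0,0,-0.03,0],[0.06,0,0,-0.03,0],[0.06,0,0,-0.01,0],[0.06,0,0,-0.0075,0],[0.06,0,0,0,0],[0.06,0,0,0,0]],
  ],
  grip_force=40,
)

```text
time_s: 3.0
ee_pos: [0.5115, -0.2813, 0.016]
ee_rot: [-1.214, 1.2, -1.203]
force: [0.2, -0.0, -0.2]
width: 0.702
```

Run:
```python
from h import *
o,w=wcam(); print(o["ee_pos"],yaw(o),o["force"])
cv2.imwrite("pics/w2.png",w["img"])
```

```text
[ 0.51148735 -0.28131638  0.01599121] 0.5799829735103129 [ 0.16297876 -0.03845339 -0.2167057 ]
```

View pics/w2.png

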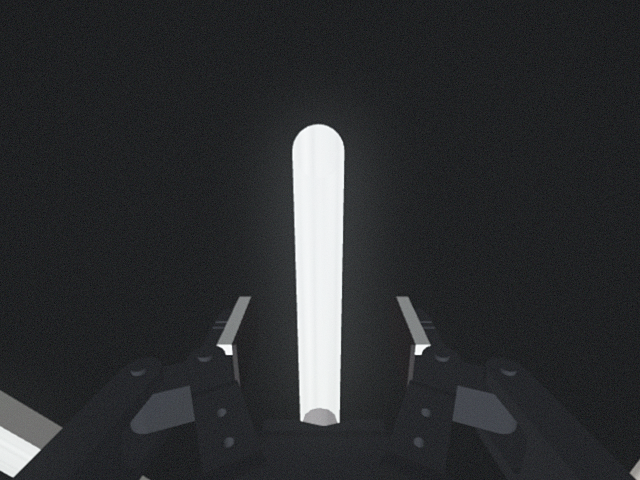

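Request:
send_rows(
  targets=[
    [[0.06,0,0,-0.002,0],[0.0,0,0,0,0],[0.0,0,0,0,0],[0.0,0,0,0,0],[0.0,0,0,0,0],[0.0,0,0,0,0],[0.0,0,0,0,0],[0.0,0,0,0,0],[0.0,0,0,0,0]],
  ],
  grip_force=50,
)

```text
time_s: 3.95
ee_pos: [0.5111, -0.2809, 0.0132]
ee_rot: [-1.214, 1.201, -1.202]
force: [-1.4, -0.0, 5.4]
width: 0.216
```

Request:
send_rows(
  targets=[
    [[0.0,0,0,0.005,0],[0.0,0,0,0.015,0],[0.0,0,0,0.03,0],[0.0,0,0,0.03,0],[0.0,0,0,0.03,0],[0.0,0,0,0.03,0],[0.0,0,0,0,0],[0.0,0,0,0,0]],
  ],
)

```text
time_s: 4.75
ee_pos: [0.511, -0.2808, 0.1536]
ee_rot: [-1.214, 1.201, -1.202]
force: [-0.1, -0.1, -2.7]
width: 0.212
```

Run:
```python
from h import *
o,w=wcam(); print(o["ee_pos"],yaw(o),o["force"],o["width"],o["moment"])
cv2.imwrite("pics/w3.png",w["img"])
d=get_image("scene"); cv2.imwrite("pics/s3.png",d["img"])
```

```text
[ 0.51095929 -0.28076342  0.15356526] 0.5953244007960512 [-0.13739962 -0.11421922 -2.71004578] 0.21152835082305912 [0.03760087 0.02337992 0.03279813]
```

View pics/w3.png

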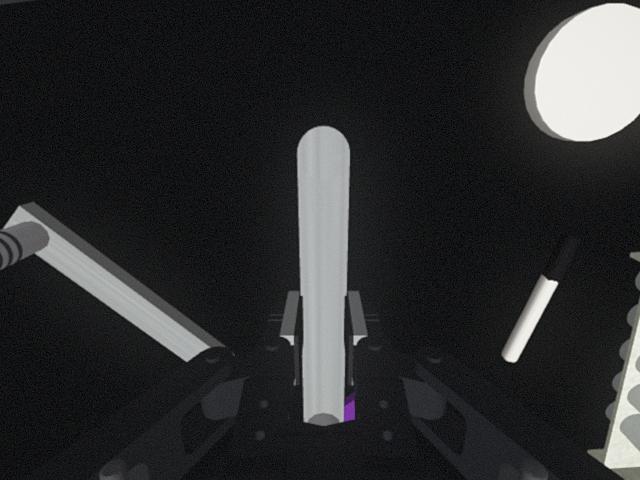

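View pics/s3.png

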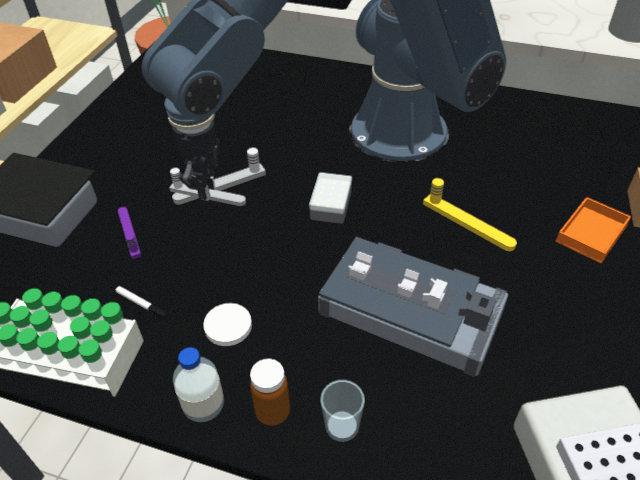

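Request:
send_rows(
  targets=[
    [[0.0,0.002,0.015,0.0,-0.5],[0.0,0.0034,0.03,0.0,-0.8],[0.0,0.0034,0.03,0,-0.8],[0.0,0.0034,0.03,0,-0.8],[0.0,0.0034,0.03,0,-0.8],[0.0,0.0034,0.03,0,-0.8],[0.0,0.0034,0.03,0,-0.8],[0.0,0.0034,0.03,0,-0.8],[0.0,0.0034,0.03,0,-0.8],[0.0,0.0034,0.03,0,-0.8],[0.0,0.0034,0.03,0,-0.8],[0.0,0.0034,0.03,0,-0.8],[0.0,0.002,0.0243,0,-0.8],[0,0,0,0,0],[0,0,0,0,0],[0,0,0,0,0]],
  ],
)

```text
time_s: 6.45
ee_pos: [0.552, 0.0878, 0.1522]
ee_rot: [-1.127, 1.331, -1.33]
force: [-0.1, -0.2, -2.1]
width: 0.219
```

Run:
```python
from h import *
o,w=wcam(); print(o["ee_pos"],yaw(o),o["force"],o["width"])
cv2.imwrite("pics/w4.png",w["img"])
d=get_image("top"); cv2.imwrite("pics/t4.png",cv2.resize(d["img"][145:280,110:305],None,fx=4,fy=4,interpolation=cv2.INTER_CUBIC))
```

```text
[0.55204835 0.08776706 0.15218723] -9.525014269087125 [-0.11124793 -0.20347236 -2.12638965] 0.21910425491237165
```

View pics/w4.png

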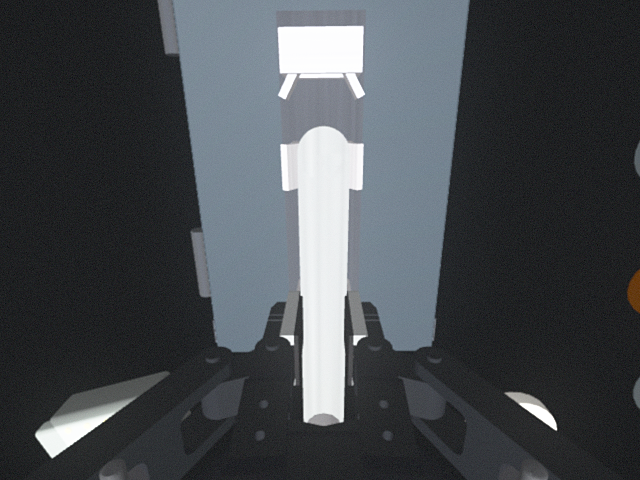

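View pics/t4.png

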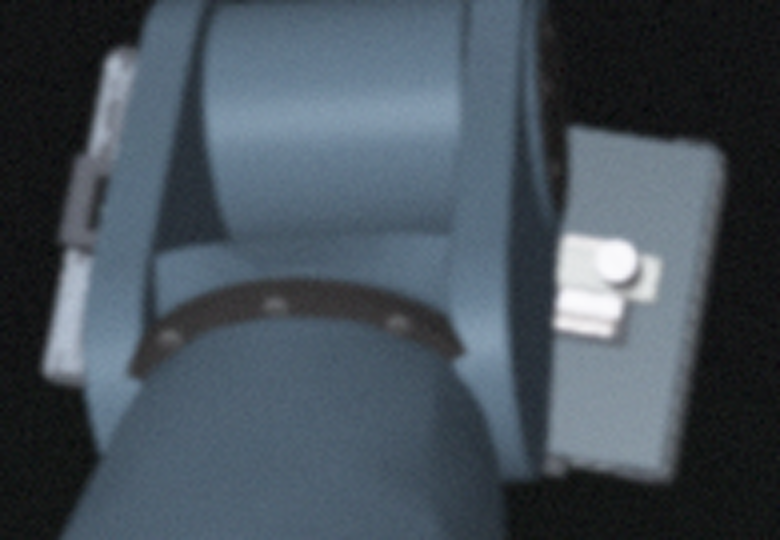

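Run:
```python
from h import *
o,w=wcam()
p=o["ee_pos"]; a=np.radians(81.3); u=np.array([np.cos(a),np.sin(a)]); n=np.array([-u[1],u[0]]); O=np.array([.5629,.1571])
def cf(uv,z):
    P=ray(w,uv,z)[:,:2]-O; return (np.c_[P@u,P@n]*1000).round(1)
zb=p[2]-.0132
print("strap top",cf([(278,27),(363,26),(363,73),(279,72)],.093))
print("saddle",cf([(281,144),(363,144),(364,190),(282,190)],.09))
print("saddle in row167",cf([(281.5,167),(363.5,167)],.09))
print("nose edge",cf([(323.5,126)],zb+.01),"bar", cf([(298.5,155),(349.5,155),(300,290),(347,290)],zb+.01))
print("tcp",(p[:2]-O)@u*1000,(p[:2]-O)@n*1000,yaw(o))
print("plate",cf([(278,12),(367,12),(288,285),(357,285)],.0605), "lid", cf([(175,20),(469,20),(216,345),(436,345)],.06))
```

```text
strap top [[ 54.7  20.2]
 [ 54.5 -20.9]
 [ 33.9 -21.4]
 [ 35.   20.8]]
saddle [[ -0.2  22.1]
 [ -0.9 -22.5]
 [-26.2 -23.6]
 [-25.5  22.9]]
saddle in row167 [[-12.6  22.5]
 [-13.3 -23. ]]
nose edge [[10.1 -1.1]] bar [[ -0.3   8.6]
 [ -0.6 -10.9]
 [-57.8  10.1]
 [-58.1 -10.3]]
tcp -70.26048431770751 0.04068615197182398 -9.559875819611523
plate [[  69.1   23.4]
 [  68.4  -26.3]
 [-100.4   26. ]
 [-101.1  -23.6]] lid [[  66.2   81.7]
 [  63.7  -84. ]
 [-151.    83.9]
 [-153.6  -85.3]]
```

Request:
send_rows(
  targets=[
    [[0.0,0.0004,0.003,-0.005,0.4],[0.0,0,0,-0.01,0.3],[0,0,0,-0.01,0],[0,0,0,-0.01,0],[0,0,0,-0.01,0],[0,0,0,-0.01,0],[0,0,0,-0.005,0],[0,0,0,0,0],[0,0,0,0,0],[0,0,0,0,0]],
  ],
)

```text
time_s: 7.6
ee_pos: [0.5531, 0.0915, 0.0932]
ee_rot: [-1.132, 1.321, -1.322]
force: [-0.6, -0.3, -1.8]
width: 0.212
```

Run:
```python
from h import *
o,w=wcam(); print(o["ee_pos"],yaw(o),o["force"],o["width"])
cv2.imwrite("pics/w5.png",w["img"])
d=get_image("scene"); cv2.imwrite("pics/s5.png",cv2.resize(d["img"][220:380,300:520],None,fx=3.5,fy=3.5,interpolation=cv2.INTER_CUBIC))
```

```text
[0.55305396 0.09153652 0.09323101] -8.805452320396538 [-0.6324421  -0.31330934 -1.75626047] 0.21176221971729414
```

View pics/w5.png

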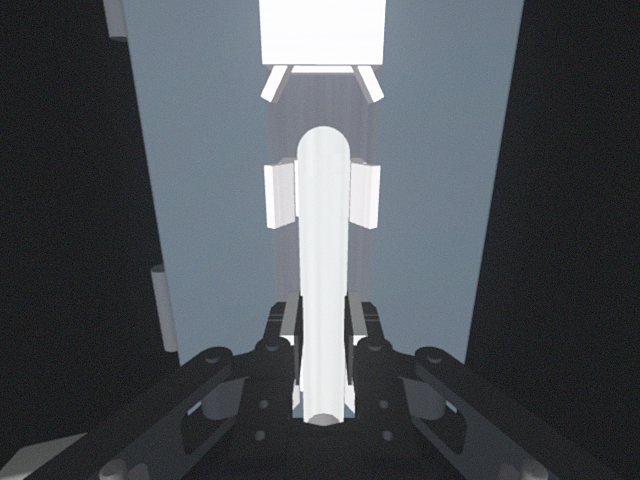

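View pics/s5.png

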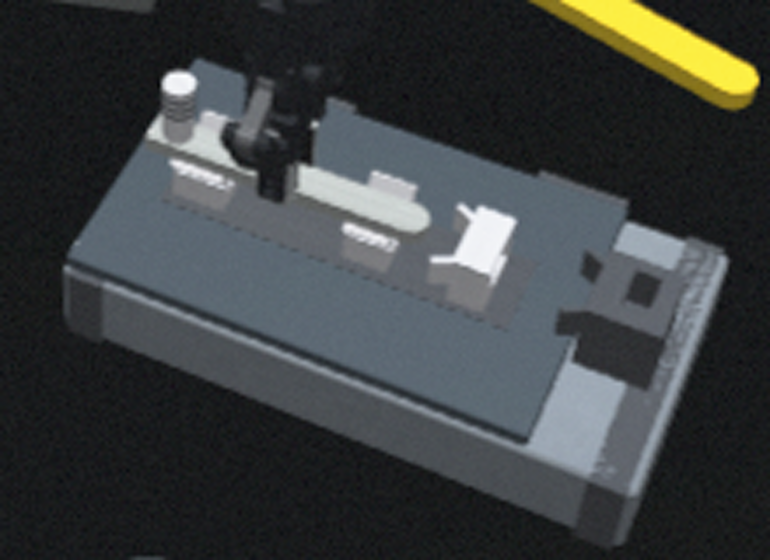

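Request:
send_rows(
  targets=[
    [[0.0,0,0,-0.003,0],[0,0,0,-0.002,0],[0,0,0,-0.001,0],[0,0,0,-0.001,0],[0,0,0,0,0],[0,0,0,0,0]],
  ],
)

```text
time_s: 8.3
ee_pos: [0.5528, 0.0915, 0.0858]
ee_rot: [-1.133, 1.322, -1.321]
force: [-0.2, -0.2, -1.7]
width: 0.213
```

Request:
send_rows(
  targets=[
    [[0.0,0,0,-0.0005,0],[0,0,0,-0.0005,0],[0,0,0,0,0],[0,0,0,0,0]],
  ],
)

```text
time_s: 8.7
ee_pos: [0.5528, 0.0915, 0.0852]
ee_rot: [-1.132, 1.321, -1.322]
force: [-2.8, -0.0, 5.6]
width: 0.217
```

Request:
send_rows(
  targets=[
    [[0.02,0,0,0,0],[0.03,0,0,0,0],[0.045,0,0,0,0],[0.055,0,0,0,0],[0.055,0,0,0,0],[0.055,0,0,0,0],[0.055,0,0,0,0],[0.055,0,0,0,0],[0.055,0,0,0,0]],
  ],
)

```text
time_s: 9.6
ee_pos: [0.5528, 0.0915, 0.0848]
ee_rot: [-1.133, 1.322, -1.322]
force: [0.0, 0.3, 0.3]
width: 0.64
```

Run:
```python
from h import *
o,w=wcam(); print(o["ee_pos"],yaw(o),o["force"],o["width"])
cv2.imwrite("pics/w6.png",w["img"])
d=get_image("scene"); cv2.imwrite("pics/s6.png",cv2.resize(d["img"][220:380,300:520],None,fx=3.5,fy=3.5,interpolation=cv2.INTER_CUBIC))
```

```text
[0.55278023 0.09150076 0.08479792] -8.808381091901278 [0.0016057  0.29126504 0.3380041 ] 0.6397227925293826
```

View pics/w6.png

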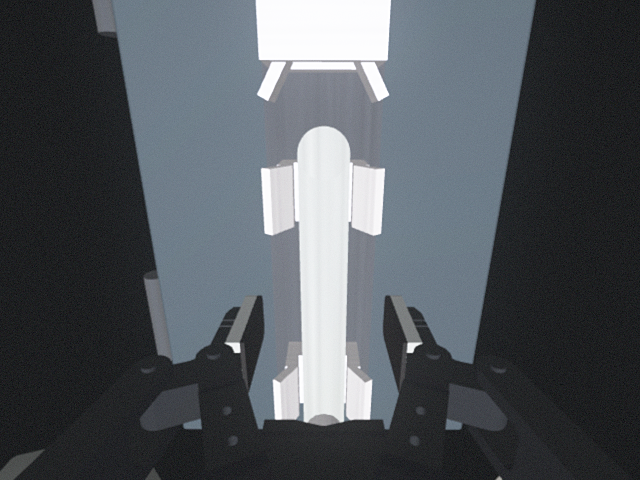

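View pics/s6.png

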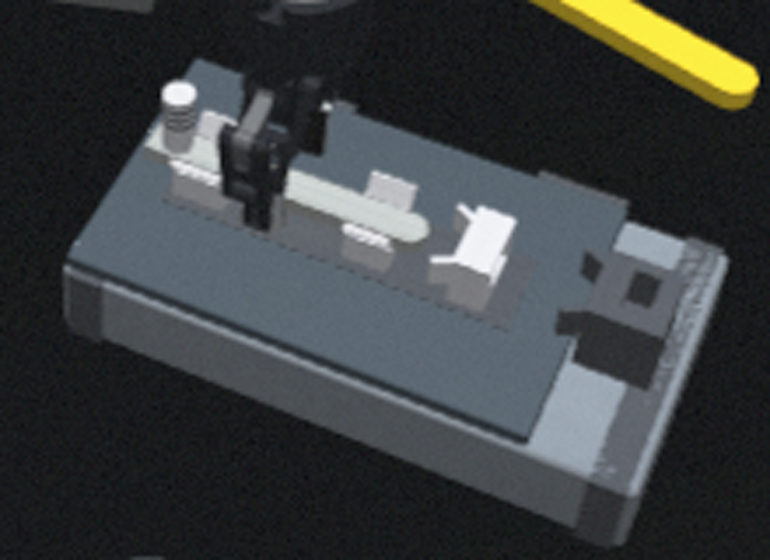

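Request:
send_rows(
  targets=[
    [[0.06,0,0,0.01,0],[0.06,0,0,0.025,0],[0.06,0,0,0.025,0],[0.06,0,0,0.015,0],[0.06,-0.0025,-0.0155,0,0],[0.06,-0.0025,-0.0155,0,0],[0.06,-0.0025,-0.0155,0,0],[0.06,-0.0024,-0.0155,0,0],[0.06,0,0,0,0],[0.06,0,0,0,0]],
  ],
)

```text
time_s: 10.7
ee_pos: [0.5427, 0.0289, 0.1595]
ee_rot: [-1.132, 1.323, -1.322]
force: [0.8, 0.6, -0.3]
width: 0.704
```

Run:
```python
from h import *
o,w=wcam(); print(o["ee_pos"],yaw(o),o["force"],o["width"])
cv2.imwrite("pics/w7.png",w["img"])
p=o["ee_pos"]; a=np.radians(81.3); u=np.array([np.cos(a),np.sin(a)]); n=np.array([-u[1],u[0]]); O=np.array([.5629,.1571])
print("tcp",(p[:2]-O)@u*1000,(p[:2]-O)@n*1000)
```

```text
[0.54274834 0.02894084 0.15950788] -8.879848275374597 [ 0.75083257  0.59298266 -0.29242861] 0.7044953179982439
tcp -129.73270395150197 0.5343329208994677
```

View pics/w7.png

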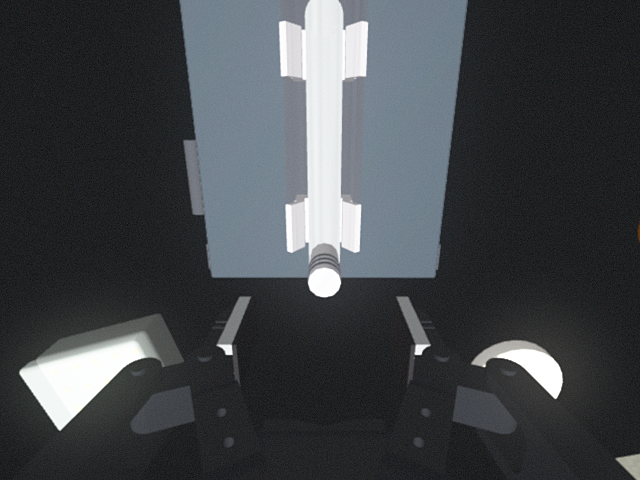

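Run:
```python
from h import *
o,w=wcam()
a=np.radians(81.3); u=np.array([np.cos(a),np.sin(a)]); n=np.array([-u[1],u[0]]); O=np.array([.5629,.1571])
for uv,z in(((324.5,282),.122),((324,0),.082)):
    P=ray(w,[uv],z)[0,:2]-O; print(P@u*1000,P@n*1000)
```

```text
-130.23841199893909 -0.009665282760487896
11.552100140917007 -0.07636422451263258
```

Request:
send_rows(
  targets=[
    [[0.06,0,0,-0.01,0],[0.06,0,0,-0.02,0],[0.06,0,0,-0.015,0],[0.06,0,0,-0.004,0],[0.06,0,0,0,0],[0.06,0,0,0,0]],
  ],
)

```text
time_s: 11.4
ee_pos: [0.5432, 0.0297, 0.1112]
ee_rot: [-1.132, 1.321, -1.322]
force: [0.0, 0.2, -0.4]
width: 0.698
```

Request:
send_rows(
  targets=[
    [[0.03,0,0,0,0],[0.01,0,0,0,0],[0.0,0,0,0,0],[0.0,0,0,0,0],[0.0,0,0,0,0],[0.0,0,0,0,0],[0.0,0,0,0,0],[0.0,0,0,0,0]],
  ],
  grip_force=25,
)

```text
time_s: 12.2
ee_pos: [0.5432, 0.0295, 0.1112]
ee_rot: [-1.132, 1.321, -1.322]
force: [0.1, 0.3, 6.4]
width: 0.199
```

Request:
send_rows(
  targets=[
    [[0,0.0008,0.005,0.0,0],[0,0.0015,0.0099,0,0],[0,0.0015,0.0099,0,0],[0,0.0015,0.0099,0,0],[0,0.0008,0.005,0,0],[0,0,0,0,0],[0,0,0,0,0]],
  ],
)

```text
time_s: 12.9
ee_pos: [0.5493, 0.0696, 0.1112]
ee_rot: [-1.131, 1.321, -1.321]
force: [0.2, 4.0, 4.6]
width: 0.203
```

Run:
```python
from h import *
o,w=wcam(); print(o["ee_pos"],yaw(o),o["force"],o["width"])
cv2.imwrite("pics/w8.png",w["img"])
```

```text
[0.54933582 0.06963977 0.11119177] -8.797807672977669 [0.23171607 3.98947273 4.64082512] 0.20284182630685177
```

View pics/w8.png

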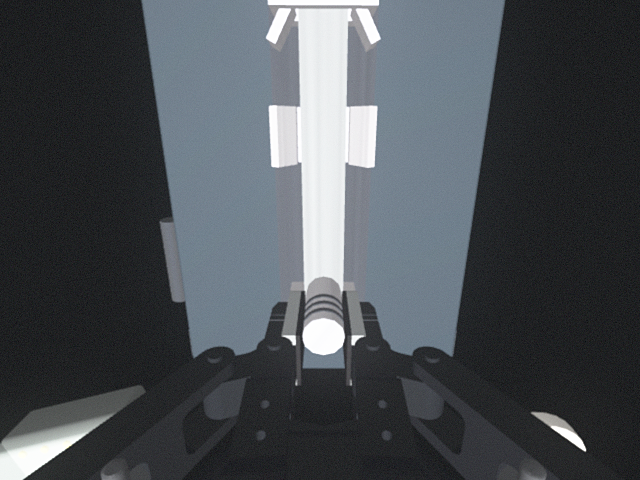

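Request:
send_rows(
  targets=[
    [[0,0.0008,0.005,0.0,0],[0,0.0015,0.0099,0,0],[0,0.0015,0.0099,0,0],[0,0.0015,0.0099,0,0],[0,0.0015,0.0099,0,0],[0,0.0015,0.0099,0,0],[0,0.0015,0.0099,0,0],[0,0.0008,0.005,0,0],[0,0,0,0,0],[0,0,0,0,0]],
  ],
)

```text
time_s: 13.95
ee_pos: [0.5601, 0.1391, 0.1113]
ee_rot: [-1.132, 1.32, -1.322]
force: [1.0, -1.4, 7.2]
width: 0.194
```

Run:
```python
from h import *
o,w=wcam(); print(o["ee_pos"],yaw(o),o["force"],o["width"])
a=np.radians(81.3); u=np.array([np.cos(a),np.sin(a)]);print((o["ee_pos"][:2]-[.5629,.1571])@u)
cv2.imwrite("pics/w9.png",w["img"])
```

```text
[0.56006448 0.13910919 0.11129932] -8.772580639270103 [ 1.00372749 -1.36503292  7.24370555] 0.1941317839019589
-0.01821271215344511
```

View pics/w9.png

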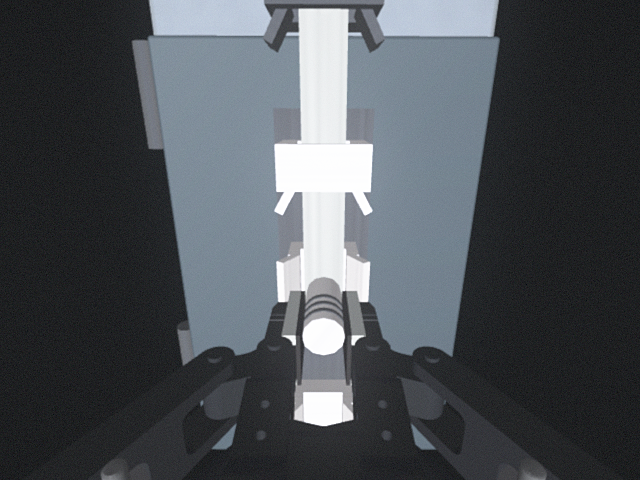

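Request:
send_rows(
  targets=[
    [[0,0.0005,0.003,0,0],[0,0.0005,0.003,0,0],[0,0.0002,0.0015,0,0],[0,0,0,0,0],[0,0,0,0,0]],
  ],
)

```text
time_s: 14.5
ee_pos: [0.5612, 0.1463, 0.1113]
ee_rot: [-1.132, 1.32, -1.322]
force: [-1.6, -4.2, 8.1]
width: 0.195
```

Request:
send_rows(
  targets=[
    [[0,0.0002,0.001,0,0],[0,0.0001,0.001,0,0],[0,0,0,0,0],[0,0,0,0,0]],
  ],
)

```text
time_s: 14.9
ee_pos: [0.5614, 0.1481, 0.1113]
ee_rot: [-1.133, 1.32, -1.322]
force: [-0.5, -5.5, 8.6]
width: 0.201
```

Request:
send_rows(
  targets=[
    [[0,0.0001,0.001,0,0],[0,0,0,0,0],[0,0,0,0,0]],
  ],
)

```text
time_s: 15.2
ee_pos: [0.5615, 0.1491, 0.1113]
ee_rot: [-1.133, 1.32, -1.322]
force: [-1.2, -5.4, 8.8]
width: 0.2
```

Request:
send_rows(
  targets=[
    [[0,0.0002,0.001,0,0],[0,0,0,0,0],[0,0,0,0,0]],
  ],
)

```text
time_s: 15.5
ee_pos: [0.5616, 0.1495, 0.1113]
ee_rot: [-1.134, 1.32, -1.323]
force: [-1.3, -9.6, 8.9]
width: 0.195
```

Run:
```python
from h import *
o,w=wcam(); print(o["ee_pos"],yaw(o),o["force"],o["width"])
a=np.radians(81.3); u=np.array([np.cos(a),np.sin(a)]);print((o["ee_pos"][:2]-[.5629,.1571])@u)
cv2.imwrite("pics/w10.png",w["img"])
d=get_image("scene"); cv2.imwrite("pics/s10.png",cv2.resize(d["img"][220:380,300:520],None,fx=3.5,fy=3.5,interpolation=cv2.INTER_CUBIC))
```

```text
[0.5615722  0.14949864 0.11127255] -8.776124131583089 [-1.33120287 -9.56992729  8.85305152] 0.19529174498687532
-0.007714745717609399
```

View pics/s10.png

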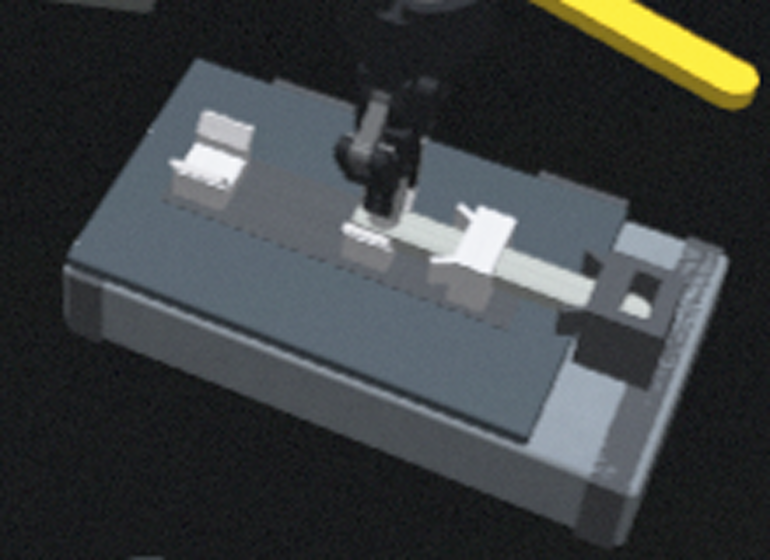

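Request:
send_rows(
  targets=[
    [[0,0.0002,0.001,0,0],[0,0,0,0,0],[0,0,0,0,0]],
  ],
)

```text
time_s: 15.9
ee_pos: [0.5616, 0.1496, 0.1112]
ee_rot: [-1.135, 1.32, -1.323]
force: [-2.4, -16.5, 11.2]
width: 0.196
```

The TCP has stopped advancing and the force is rising, so the nose is at the stop. I'll ease back 1.5 mm, release and rise.

Request:
send_rows(
  targets=[
    [[0,-0.0002,-0.001,0,0],[0.02,0,0,0,0],[0.03,0,0,0,0],[0.045,0,0,0,0],[0.06,0,0,0,0],[0.06,0,0,0,0],[0.06,0,0,0,0],[0.06,0,0,0,0],[0.06,0,0,0.01,0],[0.06,0,0,0.02,0],[0.06,0,0,0.03,0],[0.06,0,0,0.02,0],[0.06,0,0,0,0],[0.06,0,0,0,0]],
  ],
)

```text
time_s: 17.3
ee_pos: [0.5613, 0.1501, 0.1911]
ee_rot: [-1.132, 1.321, -1.322]
force: [0.4, 0.6, -0.7]
width: 0.704
```

Run:
```python
from h import *
o,w=wcam(); print(o["ee_pos"],yaw(o),o["force"],o["width"])
cv2.imwrite("pics/w11.png",w["img"])
d=get_image("scene"); cv2.imwrite("pics/s11.png",cv2.resize(d["img"][220:380,300:520],None,fx=3.5,fy=3.5,interpolation=cv2.INTER_CUBIC))
```

```text
[0.56131969 0.15011926 0.19106805] -8.801908261925144 [ 0.43110219  0.57081486 -0.72984366] 0.7035840947067145
```

View pics/s11.png

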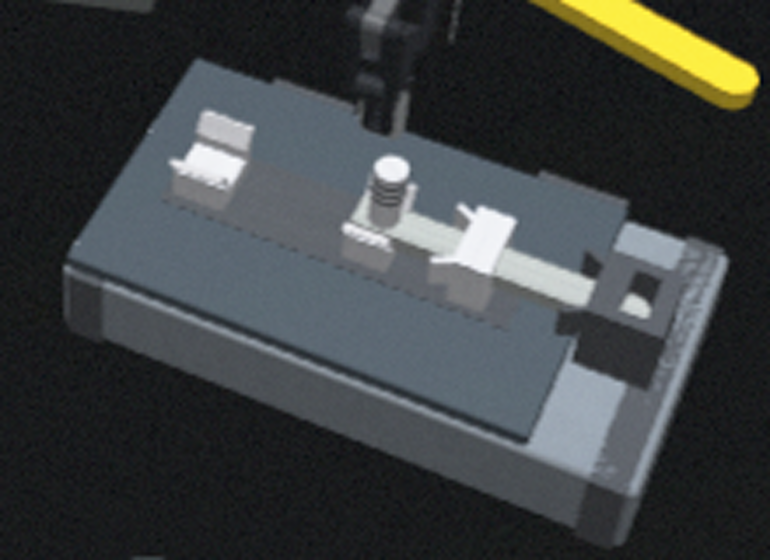

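View pics/w11.png

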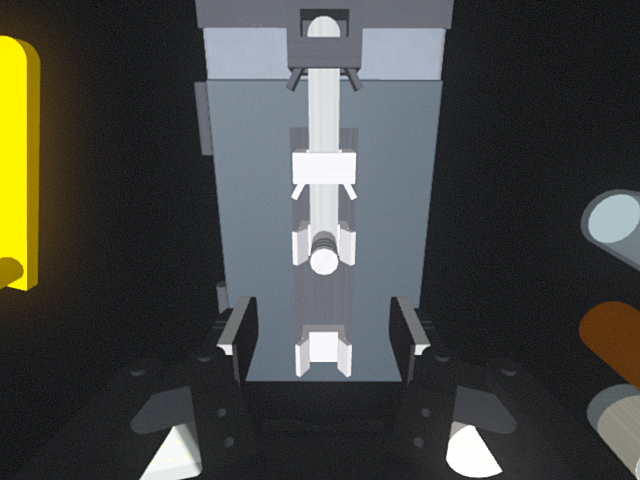

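Run:
```python
from h import *
o,w=wcam()
a=np.radians(81.3); u=np.array([np.cos(a),np.sin(a)]); n=np.array([-u[1],u[0]]); O=np.array([.5629,.1571])
for nm,uv,z in(("knob",(324,261.5),.122),("nose",(323,16),.082),("window far edge",(324,10),.095),("keeper entry",(324,67),.095)):
    P=ray(w,[uv],z)[0,:2]-O; print(nm,P@u*1000,P@n*1000)
d=get_image("scene"); cv2.imwrite("pics/s12.png",d["img"]);
```

```text
knob -9.220550379340578 0.6858397006702748
nose 133.52651536029788 1.0651430501874033
window far edge 133.35361665686858 0.4824666277409457
keeper entry 104.23510722558862 0.5166630231345628
```

View pics/s12.png

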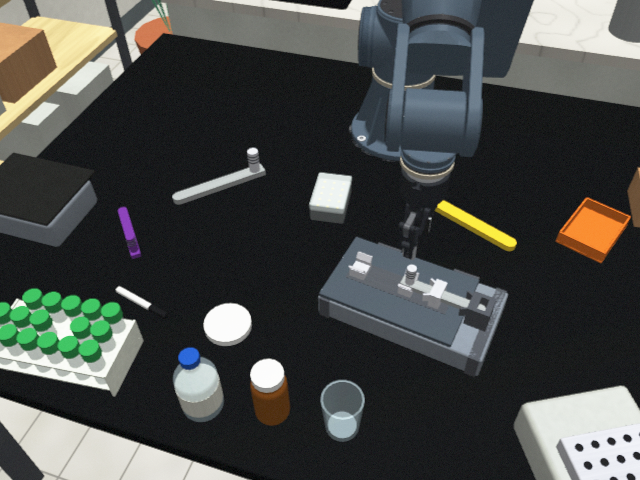

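The wrist view puts the knob at case x = -9 mm and the nose at about 134 mm, so the bolt is home. The dish is still at (228, 324) in the scene view, and the gripper is clear.

```bash
python3 -c "
from workcell import *
print(sign_off())"
```

```text
the job is handed in; nothing more can be done
None
```

The bolt is locked home in the keeper and the job is handed in, at about 17.5 s of the 54 s allowed. No verdict came back.

**What I did:** I picked up the smaller grey bolt by mid-bar and laid it in both saddles with the knob up and the nose towards the keeper. I let go of it there, then took it by the knob and slid it through the strap into the keeper. At the stop the arm stopped advancing and the push rose to about 16 N. I then eased back 1 mm, opened the fingers and raised the gripper clear.

**Last checks:**
- **Bolt position:** the last wrist picture puts the knob at case x ≈ -9 mm (nominal -10) and the nose at about 134 mm (stop at 135). It is about 1 mm off the track line. The calibration is good to about 2 mm.
- **Gripper:** it was open and 80 mm above where it had held the knob, and the force readings were near zero.
- **Dish:** it shows at the same place in the scene picture as at the start.
- **Disagreement:** before I laid the bolt, the wrist view gave slightly different case directions, up to 0.9° apart depending on the feature used. I followed the saddles and strap, and the bolt went in without jamming.

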